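# Engage the bayonet key plug of a test box and hold it home

## Robot

A 6-joint arm with a two-finger parallel gripper is mounted at the origin on a cart in front of the work surface, level with it; the furniture and walls round the work are solid. World frame = base frame: x ahead of the robot, y to its left, z up, the work surface at z = 0. Lengths are in m, angles in degrees, forces in N, time in s.
With the tool pointing down it reaches from about 0.225 to 0.875 m from the base axis. Payload 3.4 kg.
Tool frame: the origin (TCP) lies on the mounting face of the last link; the fingertips stand 173 mm ahead of it and the grasp point (between the pads) lies 155 mm ahead of it (tips_ahead is the distance from the TCP to the fingertips, in m); z points along the fingers, y is the line along which they close (so a half turn about z gives the same grasp; the last joint's range is limited). The gripper opens to 85 mm and grips with 20 to 120 N. Pads are 22 mm wide; open, the fingers measure 114 mm over their backs; the gripper's body (76 mm by 85 mm) begins 54 mm behind the grasp point. The pads swing forward as they close: fully open they stand 13 mm farther back than shut.
Start: joints at [-79.355, 15.808, 86.224, -0, 77.962, -6.933], TCP at [0.174, -0.548, 0.405] pointing down, gripper open.
Joint ranges: [-165.64, 165.64], [-43.16, 119.46], [12.63, 154.43], [-67.54, 247.53], [6.08, 155.33], [-154.97, 154.97]. Speed limits (degrees/s): [147.25, 147.25, 180, 180, 180, 180].

## Interface

Orientations are given as a 3x3 rotation matrix whose columns are the frame's x, y, z axes.
In Python, from cell import movep, line_to, set_joints, move_gripper, hold, inverse_kinematics, state, capture, calibration, IKError, sign_off, tips_ahead gives the robot as it stands. Calls block until the motion is done:
- movep(position, orientation): joint-space move of the TCP to a pose.
- line_to(position, rotation=None, velocity=0.15): straight line of the TCP; rotation=None keeps the orientation; velocity is the mean speed in m/s.
- set_joints(angles): joint-space move.
- move_gripper(opening, effort=None): opening from 0.0 (shut) to 1.0 (fully open); effort is the grip in N (None keeps the last); returns when the fingers have stopped.
- hold(seconds).
- inverse_kinematics(position, orientation): joint angles nearest the present ones, or None.
- state(): the state.
- capture(name): name is "scene" or "top" or "wrist"; returns (picture, depth): 480x640x3 uint8, red, green, blue; 480x640 float32, m along the optical axis (not along the pixel's ray), 0 where there is no reading.
- calibration(name): a dict with "intrinsics" (3x3 intrinsics, pixels), "view" (4x4, takes a point from world to camera coordinates); the wrist camera has in their place "mount" (4x4, takes a point from camera to tool coordinates, whose origin is the TCP and whose axes are the flange's). Camera axes: x right, y down, z forward; pixel columns grow to the right and rows downward; lengths in m; the calibration is good to about 2 mm. A picture is of the moment at which its call begins: read the wrist's pose just before it. calibration takes no time and is no camera call.
A pose or a line that the arm cannot do raises IKError and nothing moves.
- sign_off(): hands the job in; it is judged then, once.
The state is a dict: "time_s": time; "joint_positions": joint angles; "dq": joint speeds; "joint_efforts": joint torques, N m; "ee_pos": TCP position; "tcp_rot": TCP orientation; "force": force on the tool from outside, world axes, zero at the start; "wrist_torque": the same for the moment, N m; "grip_width": opening from 0.0 (shut) to 1.0 (fully open); "grasp_force": force on a finger pad.
Only numpy, scipy, OpenCV 4.12 (cv2) and the standard library are available. Lean on these libraries where they do the work, as an engineer would, in place of code of your own. Each camera call takes 0.05 s, during which the arm holds its last target. There are 200 camera calls.

## Task

Lift the hinged lid of the small grey test box on the right of the bench until it rests open on its stop. Then take the bayonet plug out of its metal rest, push it into the spring socket that the lid covered with its two lugs through the two slots, twist it clockwise (seen from above) a quarter turn as far as it goes, and keep it pressed fully home: the test runs only while it is held, so finish with the plug still gripped, twisted and pushed right down, not let go. Leave the solder reel, tape roll and small tin where they stand.

Things in the scene. Friction and masses are not known exactly. Their poses are not given: they have to be found in the camera images.
- test_box: Fixed grey box on the bench. Origin on the bench directly under the socket axis, z up. Housing from x -40 mm (front, with jacks) to +60 mm (rear), y +-48 mm, top panel at z 46 mm. A round steel socket, 54 mm outside, stands on the panel up to z 60 mm, under the lid.
- socket_mouth (a point): On the socket axis at the lip's top, 60 mm above the bench; axes as test_box. Lip 8 mm thick, 27 mm bore, two entry slots 11.5 mm wide reaching 20 mm from the axis along the box's +x and -x (white index mark on the panel at -x). Under the lip the lugs can turn only clockwise (seen from above) from the slots, to a stop 82 degrees on.
- lid (a joint): Lid angle in rad about the box's y axis: 0 closed over the socket, 1.85 resting open on its stop, leaning backward. Below about 1.2 it falls shut, beyond that it falls open onto its stop. Shallow inverted aluminium tray, 78 mm long (box x), 84 mm wide, 20 mm high, 0.12 kg; its rim lies on the panel when closed.
- lid_hinge (a point): Middle of the lid's hinge line: 44 mm behind the socket axis (box +x), 48 mm above the bench. Its axes turn with the lid.
- lid_knob (a point): Centre of the black roll on the lid near its front edge: 16 mm diameter, 22 mm long along the box's y, on a 10 mm stem, 22 mm above the lid's top face; in the lid's frame x -70, z +42 mm from the hinge (90 mm above the bench when closed). Pinched by its two ends it pivots in the fingers as the lid swings.
- plunger (a joint): How far the brass spring plunger in the socket is pressed (m). 0 at rest, its top 11 mm below the lip's top. 4 N preload, 600 N/m: at 9 mm the lugs clear the underside of the lip, 14 mm is fully home (collar on the lip, about 13 N). Let go after the twist, the plug springs back to 9 mm.
- plug: Loose plug, 67 mm tall, 0.12 kg, upright in its rest. Origin at the centre of its foot, z up. Steel shank 24 mm diameter, foot chamfered; two lugs along +x and -x, 8 mm wide, to 18 mm from the axis, 5 to 12 mm above the foot; black collar 50 mm diameter, 25 to 29 mm up; then a flat black grip to the top, 36 mm along x, 14 mm thick (y). A half turn makes no difference.
- rest: Fixed aluminium block 60 x 60 x 50 mm with a 40 mm hole in which the plug stands; the collar lies on its top, the foot 25 mm above the bench. Origin at the centre of its underside.
- solder_reel: Loose blue and white reel of 57 mm diameter, 37 mm high, to be left alone. Origin at the centre of its underside.
- tape_roll: Loose black roll of tape, 58 x 56 x 19 mm, to be left alone. Origin at the centre of its underside.
- tip_tinner: Loose small round tin, 36 mm diameter, 18 mm high, to be left alone. Origin at the centre of its underside.
Mind the look-alikes: they are no part of the job. Leave any purple look-alike of the plug alone.

How it is judged (in metres and radians):
On the way, in this order (a step that is already met when the one before it is completed fails the run):
1. the lid is open and rests on its stop (within about 5 degrees) (value of joint lid above 1.76 rad), for 0.3 s.
2. the plug's lugs are in the slots and the plug presses the plunger (value of joint plunger above 0.003 m and angle between the x axis of plug and the x axis of test_box, either way round below 0.3 rad and horizontal distance between plug and socket_mouth below 0.004 m), for 0.05 s.
At the end, for the whole second after the job is handed in: The lid rests open on its stop; the plug stands upright in the socket, twisted clockwise at least 69 degrees from the slots (stop at 82) and within 2.5 mm of fully home against the spring, still held by the fingers and at rest (value of joint lid above 1.76 rad and value of joint plunger above 0.0115 m and z of plug in the frame of socket_mouth below -0.0225 m and horizontal distance between plug and socket_mouth below 0.004 m and angle between plug's own z axis and vertical below 0.12 rad and angle between the x axis of plug and the x axis of test_box, either way round above 1.2 rad and contact force between the fingers and plug above 1 N and contact force between plug and plunger above 5 N and linear speed of plug below 0.02 m/s); the arm keeps its last pose, push and grip.
It fails at once if the solder reel is moved by more than 2 cm (distance of solder_reel from where it was at the start of the episode above 0.02 m).
It fails at once if the tape roll is moved by more than 2 cm (distance of tape_roll from where it was at the start of the episode above 0.02 m).
It fails at once if the small tin is moved by more than 2 cm (distance of tip_tinner from where it was at the start of the episode above 0.02 m).
It also fails if it takes over 59 s, if anything falls off the work surface, if the arm or the gripper's body presses on something with over 40 N, if the wrist force passes 120 N, or if a joint passes its speed limit or range.

## Working session

There is one attempt and no reset: what is moved stays moved. The work goes in short steps, each a Python script; the robot and the scene stay as the last script left them, time stands still between calls to the robot, and variables do not carry over. Pictures are saved under pics/ and viewed, at most 10 in all, crops included, and the job is handed in when it is done.

```bash
mkdir -p pics; ls
python3 - <<'E'
from cell import *
import cv2,numpy as np
for n in ["scene","top"]:
    p,d=capture(n); np.savez(f"{n}.npz",p=p,d=d); cv2.imwrite(f"pics/{n}.png",p[:,:,::-1])
    c=calibration(n); print(n,c["intrinsics"].round(1).tolist(),c["view"].round(3).tolist())
print(calibration("wrist")); s=state(); print(s); print(tips_ahead)
E
```

```text
pics
scene [[436.5, 0.0, 323.0], [0.0, 436.5, 237.1], [0.0, 0.0, 1.0]] [[0.877, -0.481, 0.003, -0.648], [-0.317, -0.582, -0.749, 0.037], [0.362, 0.656, -0.662, 0.934], [0.0, 0.0, 0.0, 1.0]]
top [[571.5, 0.0, 317.4], [0.0, 571.5, 237.7], [0.0, 0.0, 1.0]] [[0.016, -1.0, 0.012, -0.368], [-0.997, -0.017, -0.079, 0.524], [0.079, -0.011, -0.997, 1.035], [0.0, 0.0, 0.0, 1.0]]
{'intrinsics': array([[376.39637802,   0.        , 322.0526631 ],
       [  0.        , 376.39637802, 243.64961585],
       [  0.        ,   0.        ,   1.        ]]), 'mount': array([[-2.93315988e-04, -9.63616850e-01, -2.67287262e-01,
         6.74600170e-02],
       [ 9.99999955e-01, -2.64656076e-04, -1.43250077e-04,
        -2.65403203e-04],
       [ 6.72989900e-05, -2.67287292e-01,  9.63616884e-01,
         3.12918808e-02],
       [ 0.00000000e+00,  0.00000000e+00,  0.00000000e+00,
         1.00000000e+00]])}
{'time_s': 0.1, 'joint_positions': array([-7.93529964e+01,  1.58450749e+01,  8.62897230e+01, -1.57803892e-03,
        7.79639737e+01, -6.93356862e+00]), 'dq': array([ 0.02315443, -0.03230356, -0.17030751,  0.06188485, -0.04110956,
       -0.09239747]), 'joint_efforts': array([ 1.57382718e-03, -4.17700124e+01, -2.46404511e+01, -1.43000057e-04,
        5.73706959e-03, -1.13334903e-05]), 'ee_pos': array([ 0.17362215, -0.54795151,  0.40390305]), 'tcp_rot': array([[ 9.53291430e-01,  3.02051868e-01, -3.44974250e-04],
       [ 3.02052010e-01, -9.53289950e-01,  1.68923284e-03],
       [ 1.81375448e-04, -1.71453135e-03, -9.99998514e-01]]), 'force': array([-0.18464267, -1.25964816, -0.35777058]), 'wrist_torque': array([0.01475837, 0.01423285, 0.00648139]), 'grasp_force': 0.0, 'grip_width': 0.9979166718951242}
0.1734
```

View pics/scene.png

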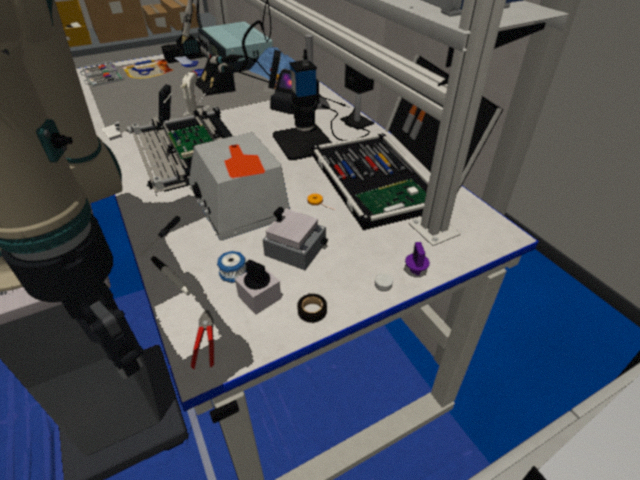

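View pics/top.png

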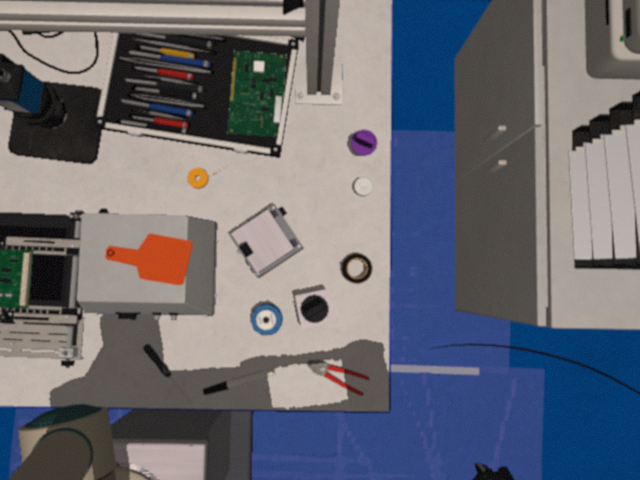

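The scene and top pictures show the candidates. For the plug they are the black plug in the rest at top (314,308) and the purple look-alike at (362,142), and I choose the black one. The box with the lid is at (265,240), with its knob at (245,249). The large grey box at (148,265) is not it. The reel is at (266,319), the tape at (356,267) and the tin at (362,186).

```bash
cat > h.py <<'E'
from cell import *
import numpy as np, cv2
def cloud(n,p=None,d=None,T=None):
    """world points HxWx3 for a camera"""
    c=calibration(n); K=c["intrinsics"]
    if n=="wrist":
        M=T@c["mount"]
    else: M=np.linalg.inv(c["view"])
    v,u=np.mgrid[:480,:640]
    P=np.stack([(u-K[0,2])/K[0,0]*d,(v-K[1,2])/K[1,1]*d,d],-1)
    return P@M[:3,:3].T+M[:3,3]
def tcpT():
    s=state(); T=np.eye(4); T[:3,:3]=s["tcp_rot"]; T[:3,3]=s["ee_pos"]; return T
def snap(name):
    T=tcpT(); p,d=capture("wrist"); cv2.imwrite(f"pics/{name}.png",p[:,:,::-1]); 
    W=cloud("wrist",d=d,T=T); np.savez(f"{name}.npz",p=p,d=d,W=W,T=T); return p,d,W
def R(yaw):
    """tool down, tool y axis (closing) at world yaw (deg)"""
    a=np.radians(yaw); y=np.array([np.cos(a),np.sin(a),0]); z=np.array([0,0,-1.]); return np.stack([np.cross(y,z),y,z],1)
E
python3 - <<'E'
from h import *
z=np.load("top.npz"); W=cloud("top",d=z["d"])
for nm,(u,v) in dict(knob=(245,249),lid=(268,240),plug=(314,305),reel=(266,308),tape=(356,279),tin=(362,186),purple=(362,142)).items(): print(nm,W[v,u].round(3))
# lid top
m=np.zeros((480,640),np.uint8); roi=np.zeros_like(m); roi[195:285,220:310]=1
for lo,hi in((.060,.072),(.040,.055)):
    m=((W[...,2]>lo)&(W[...,2]<hi)&(roi>0)); P=W[m][:,:2]; print(lo,len(P),cv2.minAreaRect(P.astype(np.float32)))
roi[:]=0; roi[280:335,285:335]=1
for lo,hi in((.043,.053),(.055,.1)):
    m=((W[...,2]>lo)&(W[...,2]<hi)&(roi>0)); P=W[m][:,:2]; print(lo,len(P),cv2.minAreaRect(P.astype(np.float32)))
p=z["p"][190:340,210:400,::-1]; cv2.imwrite("pics/crop.png",cv2.resize(p,None,fx=4,fy=4,interpolation=2))
E
```

```text
knob [ 0.503 -0.235  0.096]
lid [ 0.521 -0.271  0.066]
plug [ 0.409 -0.355  0.089]
reel [ 0.4   -0.269  0.039]
tape [ 0.455 -0.432  0.018]
tin [ 0.629 -0.441  0.021]
purple [ 0.706 -0.438  0.047]
0.06 1950 ((0.5202902555465698, -0.2611170709133148), (0.08430367708206177, 0.07813892513513565), 34.46089172363281)
0.04 815 ((0.5230638384819031, -0.2650287449359894), (0.0966077446937561, 0.0999000295996666), 34.5829963684082)
0.043 578 ((0.40151870250701904, -0.35574913024902344), (0.06015576049685478, 0.06003662943840027), 12.582361221313477)
0.055 358 ((0.40301692485809326, -0.35505568981170654), (0.051234494894742966, 0.046209659427404404), 0.7646210193634033)
```

View pics/crop.png

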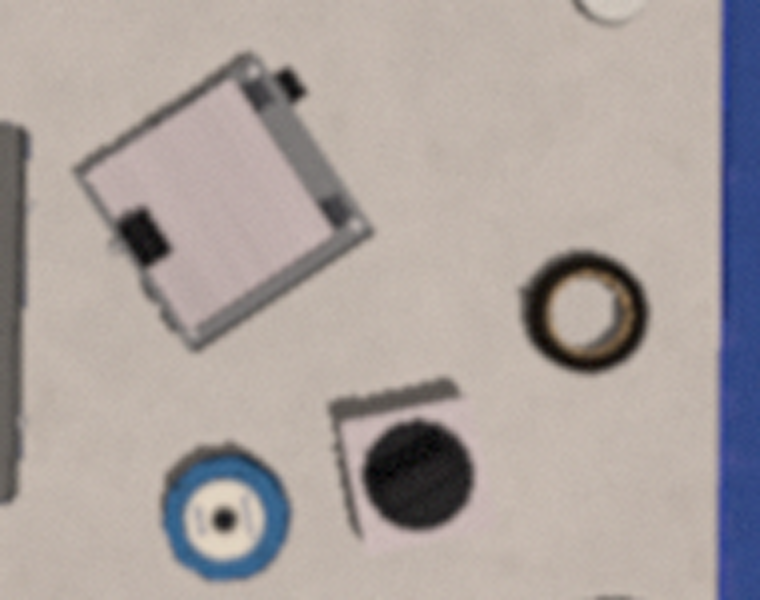

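The crop shows the lid knob at crop (145,235), the hinge side at (300,150), and the black plug standing in the aluminium rest at (418,475). That confirms the choice, with box yaw about -55.5°. Next I take a closer look with the wrist camera above the knob.

Run:
```python
from h import *
z=np.load("top.npz"); W=cloud("top",d=z["d"]); B=W[225:300,90:215].reshape(-1,3); B=B[B[:,2]>.08]; print("bigbox",B.min(0).round(3),B.max(0).round(3))
for yaw in (34.5,-145.5):
    for p in ((.503,-.235,.40),(.503,-.235,.247),(.55,-.30,.26),(.402,-.355,.4)):
        q=inverse_kinematics(np.array(p),R(yaw)); print(yaw,p,None if q is None else np.round(q,0))
```

```text
bigbox [ 0.414 -0.348  0.08 ] [0.544 0.018 1.078]
34.5 (0.503, -0.235, 0.4) [-32.  14.  89.  -0.  77. -67.]
34.5 (0.503, -0.235, 0.247) [-32.  22. 102.  -0.  56. -67.]
34.5 (0.55, -0.3, 0.26) [-35.  26.  92.  -0.  62. -69.]
34.5 (0.402, -0.355, 0.4) [-49.  13.  91.  -0.  76. -83.]
-145.5 (0.503, -0.235, 0.4) [-32.  14.  89.  -0.  77. 113.]
-145.5 (0.503, -0.235, 0.247) [-32.  22. 102.  -0.  56. 113.]
-145.5 (0.55, -0.3, 0.26) [-35.  26.  92.  -0.  62. 111.]
-145.5 (0.402, -0.355, 0.4) [-49.  13.  91.  -0.  76.  97.]
```

Run:
```python
from h import *
movep(np.array([.503,-.235,.38]),R(34.5)); hold(.2); move_gripper(0.6)
p,d,W=snap("w1")
m=(W[...,2]>.060)&(W[...,2]<.073)&(np.linalg.norm(W[...,:2]-[.52,-.262],axis=-1)<.07)
print("lid",cv2.minAreaRect(W[m][:,:2].astype(np.float32)),np.median(W[m][:,2]))
k=(W[...,2]>.082)&(W[...,2]<.105)&(np.linalg.norm(W[...,:2]-[.503,-.235],axis=-1)<.03)
print("knob",cv2.minAreaRect(W[k][:,:2].astype(np.float32)),W[k][:,2].max())
f=(W[...,2]>.04)&(W[...,2]<.1)&(np.linalg.norm(W[...,:2]-[.402,-.355],axis=-1)<.05); print(f.sum(), state()["time_s"])
```

```text
lid ((0.5204419493675232, -0.26088690757751465), (0.08417706936597824, 0.07870006561279297), 34.72969436645508) 0.06748297131613601
knob ((0.5023294687271118, -0.23488397896289825), (0.021868107840418816, 0.014800865203142166), 34.44233703613281) 0.09934910019045198
5582 2.45
```

View pics/w1.png

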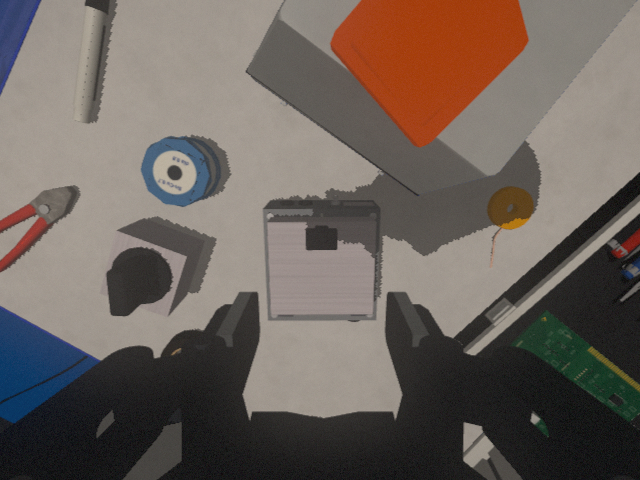

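The wrist view shows the lid with its knob at (321,238), the reel at (180,172) and the plug in its rest at (138,280), its grip leaning at an angle. I open the lid now.

Run:
```python
from h import *
z=np.load("w1.npz"); W=z["W"]; r=np.linalg.norm(W[...,:2]-[.5023,-.2349],axis=-1)
hi=(W[...,2]>.11)&(W[...,2]<.2)&(r<.2)&(np.mgrid[:480,:640][0]<280); print("near high",r[hi].min() if hi.any() else None, W[hi][:,2].max() if hi.any() else None)
if hi.any() and r[hi].min()<.07: raise SystemExit
y=np.radians(-55.4); bx=np.array([np.cos(y),np.sin(y),0]); Rt=R(34.6)
k=np.array([.5023,-.2349,.0905]); h=k+.070*bx-[0,0,.042]
off=np.array([0,0,.157])
line_to(k+off+[0,0,.03],Rt,.15); line_to(k+off,velocity=.06)
move_gripper(0.,50); s=state(); print("grip",s["grip_width"],s["grasp_force"],s["time_s"])
if s["grip_width"]<.1: raise SystemExit
for a in np.arange(8,105,8):
    f=np.radians(30.96+a); line_to(h-.0816*np.cos(f)*bx+[0,0,.0816*np.sin(f)]+off,velocity=.07)
s=state(); print(a,s["force"].round(1),s["grip_width"],s["time_s"])
```

```text
near high 0.08211937805986085 0.14051728906697725
grip 0.2452672468172072 49.0219509601593 4.3
104 [-2.5 -2.5  6. ] 0.24301088806290444 8.4167
```

Run:
```python
from h import *
move_gripper(.6); hold(.3)
T=tcpT(); line_to(T[:3,3]+[0,0,.07],velocity=.2)
# socket look: TCP placed over the socket axis
movep(np.array([.5174,-.2568,.36]),R(34.6)); hold(.3)
p,d,W=snap("w2"); c=np.array([.5174,-.2568])
r=np.linalg.norm(W[...,:2]-c,axis=-1)
m=(W[...,2]>.056)&(W[...,2]<.065)&(r<.033); print("lip n",m.sum(),cv2.minEnclosingCircle(W[m][:,:2].astype(np.float32)),np.median(W[m][:,2]))
l=(W[...,2]>.075)&(W[...,2]<.16)&(r<.15)&(np.mgrid[:480,:640][0]<330)
y=np.radians(-55.4); bx=np.array([np.cos(y),np.sin(y)])
Q=W[l]; print("lid pts x,z range",((Q[:,:2]-c)@bx).min(),((Q[:,:2]-c)@bx).max(),Q[:,2].max(),state()["time_s"])
```

```text
lip n 2693 ((0.5175628066062927, -0.25691771507263184), 0.027039125561714172) 0.059169562701523015
lid pts x,z range -0.14562505680791937 0.0686250499156319 0.1404430426600091 10.4667
```

View pics/w2.png

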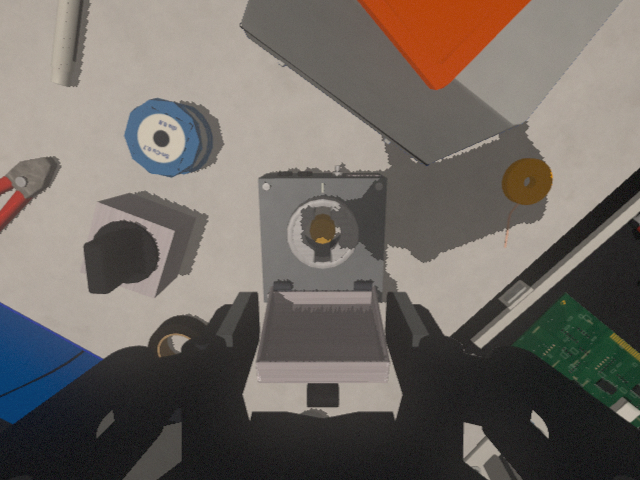

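The wrist view shows the lid open and leaning back at (322,335). The socket is at (322,232) with its slots running up and down, in line with the index mark at (322,187). Now the plug.

```bash
cat >> h.py <<'E'
def plugfit(W,c):
    r=np.linalg.norm(W[...,:2]-c,axis=-1)
    g=(W[...,2]>.086)&(W[...,2]<.098)&(r<.03); G=W[g][:,:2].astype(np.float32)
    (gc,sz,a)=cv2.minAreaRect(G)
    yaw=a if sz[0]>sz[1] else a+90   # long axis yaw
    col=(W[...,2]>.050)&(W[...,2]<.060)&(r<.03); C=cv2.minEnclosingCircle(W[col][:,:2].astype(np.float32))
    print("grip",g.sum(),gc,sz,"long yaw",yaw,"z",np.median(W[g][:,2]),"collar",C,col.sum()); return np.array(gc),yaw
E
python3 - <<'E'
from h import *
W=np.load("w2.npz")["W"]; c,y=plugfit(W,np.array([.402,-.355]))
ty=(y+90+34.6+90+180)%180-34.6-90+0 # tmp
ty=min([y+90+180*k for k in range(-3,3)],key=lambda t:abs(((-49-t))))  # q6 near 0
print("tool yaw",ty)
movep(np.array([c[0],c[1],.36]),R(ty)); hold(.3)
p,d,W=snap("w3"); c2,y2=plugfit(W,c); print(state()["joint_positions"].round(0),state()["time_s"])
E
```

```text
grip 1225 (0.4019480049610138, -0.3552019000053406) (0.01531636156141758, 0.0358508825302124) long yaw 122.59406661987305 z 0.0910649408929543 collar ((0.4020053744316101, -0.3551200032234192), 0.030021589249372482) 1971
tool yaw 32.59406661987305
grip 1099 (0.40175506472587585, -0.3553817570209503) (0.013739338144659996, 0.0357702262699604) long yaw 121.6101245880127 z 0.09128510230668538 collar ((0.4020172953605652, -0.35523030161857605), 0.030020156875252724) 2486
[-49.  14.  95.   0.  71. -81.] 11.475
```

View pics/w3.png

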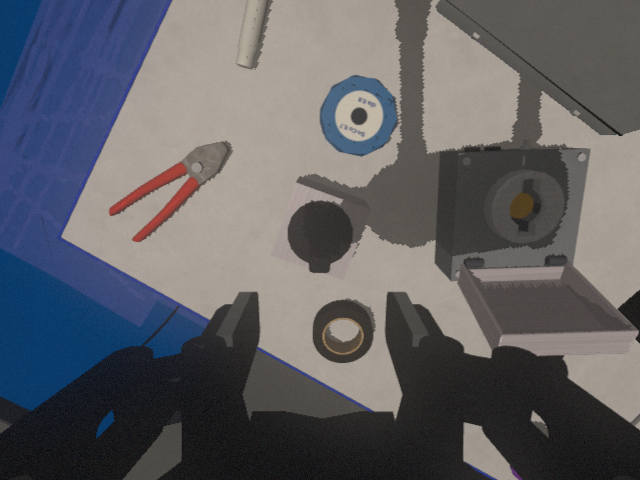

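The view shows the plug's collar at (321,232), with the grip long axis vertical in the picture, so the tool yaw is right. The tape is at (343,333). I grasp the plug, lift it and hover over the socket.

Run:
```python
from h import *
c=np.array([.4018,-.3553]); zg=.076+.155
Rt=R(31.8)
line_to(np.array([*c,zg+.05]),Rt,.2); line_to(np.array([*c,zg]),velocity=.07)
move_gripper(0.,110); s=state(); print("grip",s["grip_width"],s["grasp_force"],s["ee_pos"].round(4),s["force"].round(1))
if s["grip_width"]<.05: raise SystemExit
line_to(np.array([*c,zg+.125]),velocity=.15)
S=np.array([.5176,-.2569]); up=zg-.025
movep(np.array([*S,up+.15]),R(34.6)); line_to(np.array([*S,up+.075]),velocity=.12); hold(.3)
s=state(); print(s["force"].round(2),s["grip_width"],s["ee_pos"].round(4),s["time_s"]); snap("w4")
```

```text
grip 0.14842515474304302 107.20255136489868 [ 0.4019 -0.3555  0.2316] [-0.9  0.6  4.2]
[-0.08 -0.06 -1.38] 0.14697406968037396 [ 0.5178 -0.2569  0.2817] 16.0333
```

View pics/w4.png

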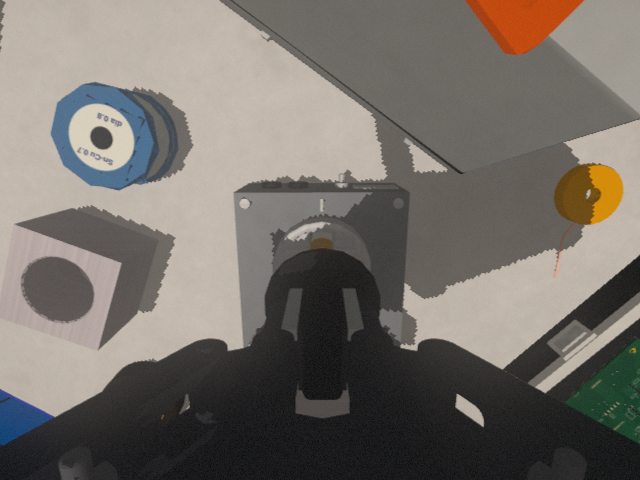

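The plug is gripped upright over the socket, its collar centred at about (322,290) in line with the index mark at (322,205). I insert it step by step while watching the force.

Run:
```python
from h import *
S=np.array([.5176,-.2569]); up=.231-.025
for f in (.062,.058,.055,.052,.049,.046,.043,.040,.037):
    line_to(np.array([*S,up+f]),velocity=.04); hold(.1); s=state()
    print(f,s["force"].round(1),(s["ee_pos"]-[*S,up]).round(4),s["wrist_torque"].round(2))
    if abs(s["force"][2])>30 or np.hypot(*s["force"][:2])>15: print("STOP"); break
print(s["time_s"])
```

```text
0.062 [-0.4  0.3 -1. ] [ 0.0001 -0.      0.062 ] [ 0.02 -0.02  0.03]
0.058 [ 0.3  1.1 -1.5] [ 0.    -0.     0.058] [-0.02  0.02  0.07]
0.055 [ 0.5  0.6 -2.1] [0.    0.    0.055] [-0.04 -0.04  0.04]
0.052 [ 0.7 -0.2 -2. ] [-0.     -0.      0.0519] [ 0.02 -0.01 -0.03]
0.049 [ 1.3 -0.1  2.1] [ 0.0003 -0.0002  0.0496] [-0.08 -0.07 -0.02]
0.046 [ 1.  -0.2  4.3] [ 0.0003 -0.0002  0.0464] [-0.14 -0.23  0.03]
0.043 [ 0.4 -0.6  6. ] [ 0.0003 -0.0002  0.0436] [-0.09 -0.15  0.08]
0.04 [ 0.8 -0.3  7. ] [ 0.0003 -0.0002  0.0408] [ 0.02 -0.07  0.  ]
0.037 [-0.2  0.5  9.1] [ 0.0003 -0.0002  0.0381] [ 0.02  0.02 -0.  ]
19.4583
```

Run:
```python
from h import *
S=np.array([.5176,-.2569]); up=.231-.025
line_to(np.array([*S,up+.0355]),velocity=.03)
for a in (15,30,45,60,70,78,82):
    line_to(np.array([*S,up+.0355]),R(34.6-a),velocity=.03); hold(.1); s=state(); y=s["tcp_rot"][:,1]
    print(a,round(34.6-np.degrees(np.arctan2(y[1],y[0])),1),s["force"].round(1),(s["ee_pos"]-[*S,up]).round(4),s["wrist_torque"].round(2),s["time_s"])
    if abs(s["wrist_torque"][2])>4 or np.hypot(*s["force"][:2])>20: print("STOP"); break
for f in (.034,.0325,.031):
    line_to(np.array([*S,up+f]),velocity=.02); hold(.2); s=state()
    print(f,s["force"].round(1),(s["ee_pos"]-[*S,up]).round(4))
    if s["force"][2]>25: break
snap("w5"); print(s["time_s"],s["grip_width"],s["grasp_force"])
```

```text
15 15.0 [-0.7 -0.5 10.6] [ 0.0004 -0.0003  0.0368] [ 0.02  0.08 -0.04] 20.2167
30 30.0 [-0.1  0.3 10.8] [ 0.0004 -0.0003  0.0369] [-0.1   0.01 -0.04] 20.725
45 45.0 [-0.5 -0.1  9.5] [ 0.0004 -0.0003  0.0369] [ 0.05  0.01 -0.05] 21.2333
60 60.0 [-1.  -0.1  9.7] [ 0.0004 -0.0003  0.0369] [-0.02  0.05 -0.04] 21.7417
70 70.0 [ 0.8 -0.1  9.3] [ 0.0004 -0.0003  0.0369] [ 0.    0.01 -0.04] 22.1667
78 78.0 [-0.3 -0.4 10.2] [ 0.0004 -0.0003  0.0369] [-0.05  0.04 -0.11] 22.5583
82 82.0 [-0.9  0.3  9.7] [ 0.0002 -0.      0.0369] [0.15 0.06 0.01] 22.9083
0.034 [ 0.3  1.7 12.5] [ 0.0002 -0.      0.0357]
0.0325 [-2.7  2.  20.8] [0.0002 0.0001 0.0356]
0.031 [-4.7  3.4 29. ] [0.0001 0.0001 0.0356]
24.2583 0.14699759032218412 111.8671703338623
```

View pics/w5.png

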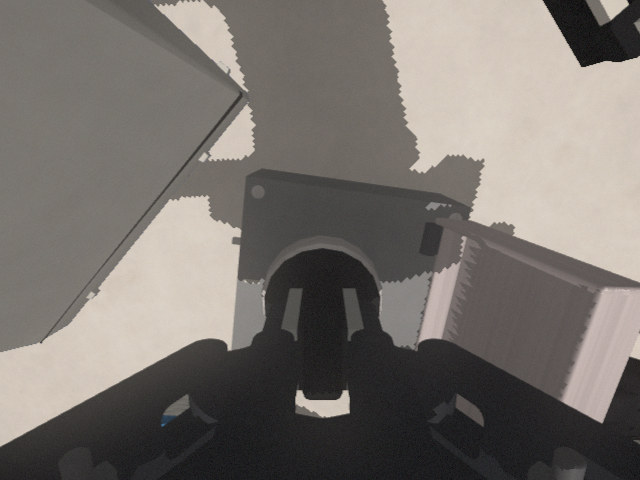

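The collar is seated on the lip at (322,265): it stopped hard at a foot height of 35.6 mm while the push rose to 29 N. The lid still stands open at (530,310), and the plug is twisted about 82° and still gripped. I ease the push slightly by not going any lower, and hand in.

Run:
```python
from h import *
hold(.3); s=state(); print(s["force"].round(1),s["ee_pos"].round(4)); print(sign_off())
```

```text
[-4.5  3.1 29.1] [ 0.5177 -0.2568  0.2416]
the job is handed in; nothing more can be done
None
```

I handed the job in with the lid open on its stop and the plug in the socket, twisted about 82° clockwise, pressed fully home at about 29 N and still gripped; the verdict was not shown.

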